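# Put the cold soldering iron away in its case

## Task

Put the cold cordless soldering iron away: open the blue case's lid all the way until it rests on its stop and leave it open, then lift the iron out of its sloping stand and lay it in the two V rests inside the case, red handle in the red rest and steel barrel in the white one, lowering it in rather than dropping it. Leave the glass jar, the solder spool and the little glass panel where they are.

Things in the scene. Friction and masses are not known exactly. Their poses are not given: they have to be found in the camera images.
- lid (a joint): Hinge of the case lid, rad: 0 shut, grows as the lid lifts; 1.8 is its stop (13 deg past upright). Starts shut or up to 0.25 ajar. The hinge is stiff: the lid stays at whatever angle it is left; 2 to 4 N at the handle move it.
- lid_handle (a point): Middle of the lid's handle, a black round bar 10 mm thick, 110 mm long, parallel to the hinge, 40 mm out in front of the lid's front edge in the plane of the lid (a D loop, open between bar and lid edge). It lies 176 mm from the hinge in the lid's plane, 5 mm towards its top face; 65 mm over the bench when shut. x: from bar to hinge, z: out of the lid's top. The bar can turn between finger pads.
- lid_hinge (a point): Middle of the hinge line, on the case's far long top rim, 60 mm above the bench; y along the hinge line. The lid is 8 mm thick, 133 mm from hinge to front edge, 264 mm long.
- case: Blue open box, fixed on the bench, 130 mm (x) by 260 mm (y) by 60 mm high, walls and floor 5 mm; origin: centre of its underside. x: from front side to hinge side; y: along it, to the end where the iron's tip goes; z up. y points to the left-hand end seen from the front. Two V rests in it, red and white, carry the iron level along y.
- iron_home (a point): Where the iron's grip centre is when it lies home: 42 mm above the bench, mid-width, 37.5 mm from the case's centre towards minus y. Axes as the case. The 90-degree V rests, 14 mm wide in y, are 50 mm behind this point (minus y, red, for the handle) and 75 mm ahead (white, for the steel barrel). Between them it is empty down to the floor, 36 mm below.
- iron_grip (a point): Grip centre of the cordless soldering iron, on its axis; y runs along it to the tip. Red round handle 26 mm thick from 65 mm behind to 45 mm ahead of this point, red flange 38 mm across from 45 to 53 mm, steel barrel 14 mm thick to 115 mm, thin copper tip to 140 mm ahead. Its turn about its own axis is of no matter. 110 to 220 g, centre of mass within 20 mm of this point.
- iron_tip (a point): The very end of the iron's copper tip, 140 mm ahead of the grip centre.
- stand_seat (a point): Where the grip centre is while the iron lies in its fixed stand, 112 mm above the bench; axes of the stand, z up. Steel base 100 (x) by 200 (y) by 12 mm; two posts with open V rests, 57 mm behind and 61 mm ahead along the iron, which slopes 35 deg, tip low towards y. Between the rests the handle is free all round. The iron lifts out upwards, square to its slope.
- jar_mid (a point): Closed glass jar with steel cap, 68 mm in diameter, 85 mm high; point at its mid-height. To be left alone.
- spool_mid (a point): Aluminium spool of solder standing on end, 56 mm in diameter, 40 mm high; point at its mid-height. To be left alone.
- panel_mid (a point): Little green and yellow glass panel in a copper frame lying flat, 76 by 96 by 6 mm; point at its centre. To be left alone.
Not all that is in view belongs to the job. Of the things that look like the part that bears iron_grip, the largest one is meant.

How it is judged (in metres and radians):
On the way, in this order (a step that is already met when the one before it is completed fails the run):
1. the case lid is open on its stop, the iron not yet taken (value of joint lid above 1.72 rad and distance between iron_grip and stand_seat below 0.03 m), for 0.2 s.
2. the iron is lifted clear of its stand (distance between iron_grip and stand_seat above 0.06 m), for 0.1 s.
3. the iron, still between the fingers, is lowered to within 15 mm of its place in the rests (x of iron_grip in the frame of iron_home between -0.008 and 0.008 m and y of iron_grip in the frame of iron_home between -0.02 and 0.02 m and z of iron_grip in the frame of iron_home below 0.015 m and contact force between the fingers and iron above 0.5 N), for 0.1 s.
At the end, for the whole second after the job is handed in: The lid is still open on its stop (beyond 1.72 rad); the iron lies still and released in both rests, its grip centre within 8 mm across, 20 mm along and 5 mm in height of its home, level and parallel to the case within 0.08 rad, tip at the white rest's end (x of iron_grip in the frame of iron_home between -0.008 and 0.008 m and y of iron_grip in the frame of iron_home between -0.02 and 0.02 m and z of iron_grip in the frame of iron_home between -0.005 and 0.005 m and angle between the y axis of iron_grip and the y axis of iron_home, either way round below 0.08 rad and y of iron_tip in the frame of iron_home above 0.1 m and value of joint lid above 1.72 rad and linear speed of iron below 0.02 m/s); the robot touches nothing.
It fails at once if the jar, the spool or the panel is shifted by more than 30 mm (distance of any of jar_mid, spool_mid, panel_mid from where it was at the start of the episode above 0.03 m).
It also fails if it takes over 67 s, if anything falls off the work surface, if the arm or the gripper's body presses on something with over 40 N, if the wrist force passes 120 N, or if a joint passes its speed limit or range.

## Robot

A 7-joint arm with a two-finger parallel gripper is mounted at the origin on the work surface. World frame = base frame: x ahead of the robot, y to its left, z up, the work surface at z = 0. Lengths are in m, angles in degrees, forces in N, time in s.
With the tool pointing down it reaches from about 0.425 to 0.875 m from the base axis. Payload 4.7 kg.
Tool frame: the origin (TCP) lies on the mounting face of the last link; the fingertips stand 182 mm ahead of it and the grasp point (between the pads) lies 164 mm ahead of it; z points along the fingers, y is the line along which they close (so a half turn about z gives the same grasp; the last joint's range is limited). The gripper opens to 87 mm and grips with 3 to 60 N. Pads are 19 mm wide; open, the fingers measure 117 mm over their backs; the gripper's body (75 mm by 190 mm) begins 51 mm behind the grasp point.
Start: joints at [71.969, 18.392, -4.016, 83.108, 1.295, 78.541, -3.26], TCP at [0.21, -0.615, 0.405] pointing down, gripper open.
Joint ranges: [-163.93, 163.93], [-17.29, 119.83], [-79.2, 71.16], [3.27, 140.29], [-89.18, 269.18], [5.43, 117.66], [-154.24, 154.24]. Speed limits (degrees/s): [147.25, 147.25, 180, 180, 180, 180, 180].

## Interface

Orientations are given as [roll, pitch, yaw] about the fixed x, y, z axes, in that order (R = Rz(yaw) Ry(pitch) Rx(roll)).
In Python, from cell import env gives the robot as it stands.
- The arm moves only by the tool servo_tool, never from a script. Its argument "plan" is a list of rows, each an object with "xyz": the shift along the tool's x, y, z in cm, a list of three; "twist": the turn, a rotation vector about the tool's x, y, z in degrees, a list of three; "jaw": the closure, from 0 (fully open) to 1 (shut). In form: [{"xyz": [x, y, z], "twist": [wx, wy, wz], "jaw": jaw}, ...]. A call has 1 to 10 rows; each row is the pose to reach, as a shift and turn from the pose commanded when the call began, along the tool's axes at that moment; what a row does not reach only later rows make up. A row lasts 1/12 s, in which the tool goes at most 41.7 mm and 7.16 degrees, less where a joint would pass 70% of its speed; a pose out of reach is approached as far as the arm can. A call with a gripper value outside its range is refused whole. The fingers move at their own pace and stop on an object; "newtons" is the grip in N (left out, the last holds). Time passes only in rows, so rows that repeat a pose let the fingers close. It gives the time, the measured TCP pose, the force, the opening and the grip force at its end, in the units of the state.
- env.get_obs(): the state, without advancing time (a new reading comes with each control period).
- env.read_camera(name): name is "scene" or "top" or "wrist"; returns a dict with "img" (420x560x3 uint8, red, green, blue), "camera_matrix" (3x3 intrinsics, pixels), "R" (3x3) and "t" (3): a world point X has camera coordinates R X + t. Camera axes: x right, y down, z forward; pixel columns grow to the right and rows downward; lengths in m; the calibration is good to about 2 mm. The wrist camera is an equidistant fisheye: a pixel r from the principal point sees the ray r / f radians off the axis. A picture is of the moment at which its call begins. There is no depth.
- env.sign_off(): hands the job in; it is judged then, once.
The state is a dict: "time_s": time; "qpos": joint angles; "joint_velocities": joint speeds; "effort": joint torques, N m; "tool_pos": TCP position; "tool_rot": TCP orientation; "force": force on the tool from outside, world axes, zero at the start; "wrist_torque": the same for the moment, N m; "grip_width": finger opening in m; "grasp_force": force on a finger pad.
Only numpy, scipy, OpenCV 4.12 (cv2) and the standard library are available. Lean on these libraries where they do the work, as an engineer would, in place of code of your own. Each camera call takes 0.05 s, during which the arm holds its last target. There are 200 camera calls.

## Working session

There is one attempt and no reset: what is moved stays moved. The work goes in short steps, Python scripts to look and compute and a tool call to move; the robot and the scene stay as the last step left them, time stands still between calls to the robot, and variables do not carry over. Pictures are saved under pics/ and viewed, at most 10 in all, crops included, and the job is handed in when it is done.

Besides the shell and the picture viewer there is one more tool, called after ">>>" in YAML: its name, and indented under it one key for each argument. servo_tool: Moves the arm, as the interface text tells. Its arguments: {"type":"object","properties":{"plan":{"type":"array","items":{"type":"object","properties":{"xyz":{"type":"array","items":{"type":"number"}},"twist":{"type":"array","items":{"type":"number"}},"jaw":{"type":"number"}}}},"newtons":{"type":"number"}},"required":["plan"]}

```bash
mkdir -p pics; ls
cat > h.py <<'E'
import numpy as np, cv2
from cell import env
from scipy.spatial.transform import Rotation as Ro
def shot(n,f=None):
    d=env.read_camera(n)
    if f: cv2.imwrite('pics/'+f,cv2.cvtColor(d['img'],cv2.COLOR_RGB2BGR))
    np.savez('last_'+n+'.npz',**d); return d
def ray(d,u,v,fish=False):
    K,R,t=np.array(d['camera_matrix']),np.array(d['R']),np.array(d['t'])
    x=np.linalg.solve(K,[u,v,1.])
    if fish:
        r=np.hypot(x[0],x[1]); s=np.sin(r)/r if r>1e-9 else 1; x=np.array([x[0]*s,x[1]*s,np.cos(r)])
    return -R.T@t, R.T@(x/np.linalg.norm(x))
def onz(d,u,v,z,fish=False):
    c,w=ray(d,u,v,fish); return c+w*(z-c[2])/w[2]
def tri(rs):
    A=0;b=0;P=[]
    for c,w in rs:
        M=np.eye(3)-np.outer(w,w);A=A+M;b=b+M@c
    p=np.linalg.solve(A,b); return p,[np.linalg.norm((np.eye(3)-np.outer(w,w))@(p-c)) for c,w in rs]
def proj(d,X):
    K,R,t=np.array(d['camera_matrix']),np.array(d['R']),np.array(d['t'])
    x=K@(R@np.array(X)+t); return x[:2]/x[2]
E
python3 - <<'E'
from h import *
for n in('scene','top'):
    d=shot(n,n+'0.png'); print(n,np.round(d['camera_matrix'],1).tolist(),np.round(-np.array(d['R']).T@d['t'],3))
o=env.get_obs(); print({k:np.round(v,3).tolist() for k,v in o.items()})
E
```

```text
pics
scene [[415.2, 0.0, 276.3], [0.0, 415.2, 212.9], [0.0, 0.0, 1.0]] [ 1.176 -0.524  0.715]
top [[504.7, 0.0, 276.5], [0.0, 504.7, 204.8], [0.0, 0.0, 1.0]] [0.382 0.021 1.211]
{'time_s': 0.1, 'qpos': [71.968, 18.434, -4.015, 83.167, 1.293, 78.541, -3.259], 'joint_velocities': [-0.005, -0.062, -0.014, -0.198, 0.042, 0.017, -0.071], 'effort': [-0.001, -49.257, -0.407, -31.34, -0.064, 0.04, 0.0], 'tool_pos': [0.21, -0.615, 0.404], 'tool_rot': [-179.903, 0.003, 18.842], 'force': [-0.242, -0.857, 0.515], 'wrist_torque': [0.038, 0.001, 0.001], 'grasp_force': 0.0, 'grip_width': 0.087}
```

View pics/top0.png

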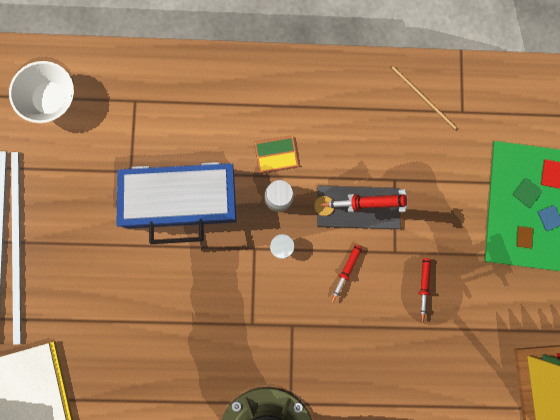

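View pics/scene0.png

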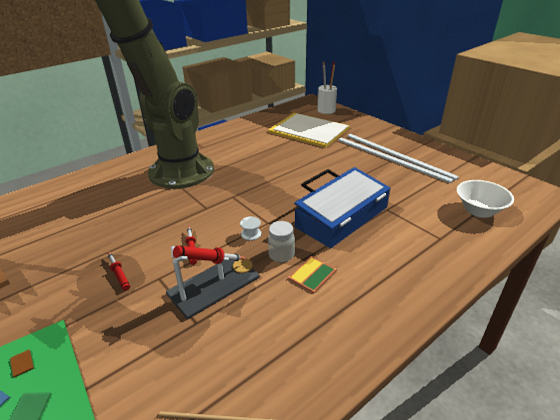

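The top view shows the blue case at (118–236, 165–227) with its handle bar at about (150,243)–(203,238), facing the robot. The stand and its iron are at (317–408, 185–228), tip to the left. The jar is at (279,195), the spool at (282,246) and the panel at (277,155).

Candidates for the iron are the one in the stand at (380,201) and two smaller ones on the bench at (347,270) and (426,290). The one in the stand is the largest and the only one on a sloping stand, so it is the one meant.

Run:
```python
from h import *
T=dict(np.load('last_top.npz'));S=dict(np.load('last_scene.npz'))
print('base px',proj(T,[0,0,0]),'tcp px',proj(T,[.21,-.615,.404]))
def blobs(d,lo,hi,mn,lo2=None,hi2=None):
    h=cv2.cvtColor(d['img'],cv2.COLOR_RGB2HSV); m=cv2.inRange(h,lo,hi)
    if lo2: m|=cv2.inRange(h,lo2,hi2)
    n,l,s,c=cv2.connectedComponentsWithStats(m)
    return [(s[i],c[i],(l==i).astype(np.uint8)) for i in range(1,n) if s[i][4]>mn]
for nm,d in(('top',T),('scene',S)):
    for s,c,m in blobs(d,(0,190,90),(4,255,255),60,(174,190,90),(180,255,255)):
        r=cv2.minAreaRect(np.argwhere(m)[:,::-1].astype(np.float32)); print(nm,'red',s.tolist(),c.round(1),np.round(cv2.boxPoints(r),1).tolist())
    for s,c,m in blobs(d,(108,120,50),(125,255,255),400):
        r=cv2.minAreaRect(np.argwhere(m)[:,::-1].astype(np.float32)); b=cv2.boxPoints(r);print(nm,'blue',s.tolist(),np.round(b,1).tolist())
        if nm=='top': print([onz(d,*p,.06).round(3).tolist() for p in b])
h=cv2.cvtColor(T['img'],cv2.COLOR_RGB2HSV)
c=np.hstack([T['img'][140:260,105:255],T['img'][140:260,250:420]])
a=cv2.resize(T['img'][140:260,105:255],None,fx=4,fy=4,interpolation=2)
b=cv2.resize(S['img'][165:245,290:395],None,fx=4,fy=4,interpolation=2)
e=cv2.resize(T['img'][170:240,300:420],None,fx=3,fy=3,interpolation=2)
can=np.zeros((600,800,3),np.uint8)
a=cv2.resize(T['img'][140:260,105:255],None,fx=2.6,fy=2.6,interpolation=2)
for im,(y,x) in((a,(0,0)),(b,(0,380)),(e,(325,0)),(cv2.resize(S['img'][230:320,150:270],None,fx=3,fy=3,interpolation=2),(325,380))):
    im=im[:600-y,:800-x];can[y:y+im.shape[0],x:x+im.shape[1]]=im
cv2.imwrite('pics/crop1.png',can[:,:,::-1])
```

```text
base px [265.39648385 436.57117842] tcp px [661.01086064 387.78727929]
top red [541, 160, 19, 28, 435] [550.9 173.8] [[540.7000122070312, 185.1999969482422], [543.9000244140625, 159.60000610351562], [562.0999755859375, 161.89999389648438], [558.9000244140625, 187.5]]
top red [352, 195, 7, 16, 79] [354.6 202.3] [[352.0, 195.0], [358.0, 195.0], [358.0, 210.0], [352.0, 210.0]]
top red [360, 195, 39, 13, 408] [378.6 201.3] [[359.5, 196.89999389648438], [397.5, 194.8000030517578], [398.1000061035156, 205.60000610351562], [360.1000061035156, 207.6999969482422]]
top red [339, 245, 23, 35, 256] [350.6 262. ] [[338.3999938964844, 275.20001220703125], [354.20001220703125, 243.60000610351562], [363.3999938964844, 248.1999969482422], [347.6000061035156, 279.79998779296875]]
top red [419, 262, 11, 33, 245] [425.  277.8] [[419.0, 262.0], [429.0, 262.0], [429.0, 294.0], [419.0, 294.0]]
top blue [117, 164, 118, 63, 1912] [[114.0, 169.8000030517578], [232.0, 163.39999389648438], [235.10000610351562, 219.89999389648438], [117.0999984741211, 226.3000030517578]]
[[0.598, 0.365, 0.06], [0.621, 0.095, 0.0
[... 238 characters left out ...]
, 260.1000061035156]]
scene red [173, 246, 10, 12, 84] [177.4 250.9] [[170.5, 251.5], [178.0, 244.0], [184.0, 250.0], [176.5, 257.5]]
scene red [111, 262, 19, 26, 169] [120.5 274.3] [[110.5999984741211, 264.20001220703125], [118.19999694824219, 260.3999938964844], [130.1999969482422, 284.3999938964844], [122.5999984741211, 288.20001220703125]]
scene blue [139, 0, 109, 50, 3961] [[139.0, 49.0], [139.0, 0.0], [247.0, 0.0], [247.0, 49.0]]
scene blue [306, 0, 196, 135, 18099] [[306.0, 0.0], [501.0, 0.0], [501.0, 134.0], [306.0, 134.0]]
scene blue [295, 168, 95, 80, 2397] [[283.5, 210.10000610351562], [363.5, 151.89999389648438], [397.5, 198.6999969482422], [317.3999938964844, 256.8999938964844]]
```

View pics/crop1.png

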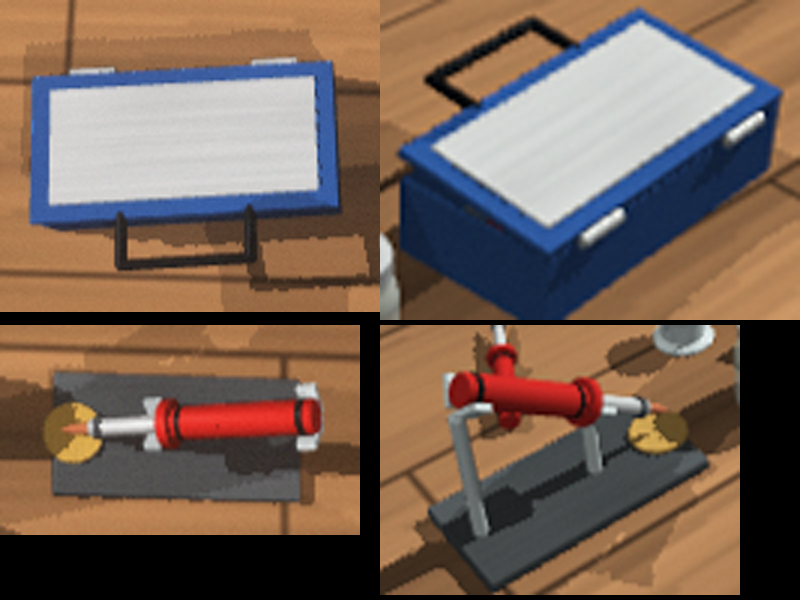

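The crop confirms the iron in the stand: it has the thick red handle, both rests and the tip at the left. The lid is slightly ajar. The handle bar's ends are at top (152,242) and (202,240), and scene (329,170) and (303,184).

Run:
```python
from h import *
T=dict(np.load('last_top.npz'));S=dict(np.load('last_scene.npz'))
def t2(n,a,b):
    p,e=tri([ray(T,*a),ray(S,*b)]); print(n,p.round(4),np.round(e,4)); return p
L=t2('bar+y',(151.9,242.3),(328.7,170.5));R=t2('bar-y',(201.9,239.6),(303.2,184.5))
print('bar len',np.linalg.norm(L-R),'mid',(L+R)/2)
h1=onz(T,116.9,170,.066);h2=onz(T,232.7,163.8,.066);print('hinge edge',h1,h2,np.linalg.norm(h1-h2))
yd=(h1-h2)/np.linalg.norm(h1-h2);print('yaw of y',np.degrees(np.arctan2(-yd[0],yd[1])))
t2('lid corner hinge -y',(232.7,163.8),(332.5,226.5))
t2('lid corner hinge +y',(116.9,170),(389,188))
tip=t2('tip',(323.3,204.7),(244,257.7));re=t2('rear',(407,200),(175,252.3));fl=t2('fl',(356,203.3),(220.7,255.7))
a=(tip-re);print(np.linalg.norm(a),a/np.linalg.norm(a),'slope',np.degrees(np.arcsin(-a[2]/np.linalg.norm(a))),'grip',re+a*65/205,tip-a*140/205, 'yaw',np.degrees(np.arctan2(-a[0],a[1])))
for n,p in(('jar',(279,195,.085)),('spool',(282,246,.04)),('panel',(277,155,.006))):print(n,onz(T,*p))
for p in((317.5,185.5),(400,188),(317.5,223.5),(400,228.)):print('stand',onz(T,*p,.012))
```

```text
bar+y [0.4342 0.2654 0.0872] [0.0028 0.0028]
bar-y [0.4427 0.1555 0.0877] [0.0025 0.0025]
bar len 0.11024322801658337 mid [0.43845803 0.21042492 0.08745459]
hinge edge [0.59603337 0.35622226 0.066     ] [0.61862866 0.09285672 0.066     ] 0.26433303502207806
yaw of y 4.903648174049483
lid corner hinge -y [0.6191 0.0944 0.0721] [0.0026 0.0026]
lid corner hinge +y [0.595  0.355  0.0663] [0.0014 0.0014]
tip [ 0.5345 -0.12    0.0356] [0.0018 0.0018]
rear [ 0.5348 -0.2861  0.1488] [0.0014 0.0014]
fl [ 0.5355 -0.1862  0.0813] [0.0048 0.0048]
0.201049561671694 [-0.00148808  0.82639831 -0.56308402] slope 34.26934775549473 grip [ 0.53471074 -0.23346272  0.11288245] [ 0.53471074 -0.23346272  0.11288245] yaw 0.10317106474262205
jar [ 0.54632564 -0.01500426  0.085     ]
spool [ 0.4337692  -0.02626852  0.04      ]
panel [ 0.65619742 -0.01032672  0.006     ]
stand [ 0.58283509 -0.10973756  0.012     ]
stand [ 0.5826401  -0.31032463  0.012     ]
stand [ 0.49084922 -0.11106443  0.012     ]
stand [ 0.48543054 -0.30973166  0.012     ]
```

Measurements are consistent: the bar is 110 mm long at z 0.087 (lid about 7° ajar), and the iron's grip is at (0.535, −0.2335, 0.112) with a 34° slope. I start moving now, via a waypoint clear of everything.

>>> servo_tool:
  plan:
    - {"xyz": [39, -25, -2], "twist": [0, 0, -70], "jaw": 0.5}
    - {"xyz": [39, -25, -2], "twist": [0, 0, -70], "jaw": 0.5}
    - {"xyz": [39, -25, -2], "twist": [0, 0, -70], "jaw": 0.5}
    - {"xyz": [39, -25, -2], "twist": [0, 0, -70], "jaw": 0.5}
    - {"xyz": [39, -25, -2], "twist": [0, 0, -70], "jaw": 0.5}
    - {"xyz": [39, -25, -2], "twist": [0, 0, -70], "jaw": 0.5}
    - {"xyz": [39, -25, -2], "twist": [0, 0, -70], "jaw": 0.5}
    - {"xyz": [39, -25, -2], "twist": [0, 0, -70], "jaw": 0.5}
    - {"xyz": [39, -25, -2], "twist": [0, 0, -70], "jaw": 0.5}
    - {"xyz": [39, -25, -2], "twist": [0, 0, -70], "jaw": 0.5}
  newtons: 10

```text
time_s: 0.93
tool_pos: [0.4697, -0.2875, 0.4226]
tool_rot: [-180.0, 0.0, 89.2]
force: [0.7, -0.2, -0.3]
grip_width: 0.0442
grasp_force: 0.0
```

```bash
cat >> h.py <<'E'
def tool_R(psi,slope=0,roll=0):
    "psi: yaw of tool x; slope: tool x pitched down (deg); roll: twist about tool x"
    return Ro.from_euler('z',psi,degrees=True)*Ro.from_euler('y',slope,degrees=True)*Ro.from_euler('x',180+roll,degrees=True)
def cur():
    o=env.get_obs(); return np.array(o['tool_pos']),Ro.from_euler('xyz',o['tool_rot'],degrees=True),o
def rel(grasp,Rt,g=.164):
    "shift (cm) and twist (deg) that bring the grasp point to grasp with orientation Rt"
    p,R,o=cur(); P=np.array(grasp)-Rt.apply([0,0,g])
    print('xyz',np.round(R.inv().apply(P-p)*100,1),'twist',np.round((R.inv()*Rt).as_rotvec(degrees=True),1))
def st():
    p,R,o=cur(); print('t',round(o['time_s'],2),'grasp pt',(p+R.apply([0,0,.164])).round(4),'rot',np.round(o['tool_rot'],1),'F',np.round(o['force'],1),'w',round(o['grip_width'],4),'gf',round(o['grasp_force'],1),'q',np.round(o['qpos'],0))
E
python3 -c "
from h import *
st(); rel([.438,.210,.16],tool_R(94.7))"
```

```text
t 0.93 grasp pt [ 0.4697 -0.2876  0.2586] rot [-180.     0.    89.2] F [ 0.7 -0.2 -0.3] w 0.0442 gf 0.0 q [ 53.   7. -26.  95.   3.  78.  25.]
xyz [49.7 -3.9  9.9] twist [-0.   0.  -5.5]
```

>>> servo_tool:
  plan:
    - {"xyz": [50, -3.9, 2], "twist": [0, 0, -5.5], "jaw": 0.5}
    - {"xyz": [50, -3.9, 2], "twist": [0, 0, -5.5], "jaw": 0.5}
    - {"xyz": [50, -3.9, 2], "twist": [0, 0, -5.5], "jaw": 0.5}
    - {"xyz": [50, -3.9, 2], "twist": [0, 0, -5.5], "jaw": 0.5}
    - {"xyz": [50, -3.9, 2], "twist": [0, 0, -5.5], "jaw": 0.5}
    - {"xyz": [50, -3.9, 2], "twist": [0, 0, -5.5], "jaw": 0.5}
    - {"xyz": [50, -3.9, 2], "twist": [0, 0, -5.5], "jaw": 0.5}
    - {"xyz": [50, -3.9, 2], "twist": [0, 0, -5.5], "jaw": 0.5}
    - {"xyz": [50, -3.9, 2], "twist": [0, 0, -5.5], "jaw": 0.5}
    - {"xyz": [50, -3.9, 2], "twist": [0, 0, -5.5], "jaw": 0.5}

```text
time_s: 1.77
tool_pos: [0.4441, 0.1282, 0.4059]
tool_rot: [180.0, 0.1, 94.3]
force: [1.3, -0.4, -0.8]
grip_width: 0.0433
grasp_force: 0.0
```

>>> servo_tool:
  plan:
    - {"xyz": [10, 0, 0], "twist": [0, 0, 0], "jaw": 0.5}
    - {"xyz": [10, 0, 0], "twist": [0, 0, 0], "jaw": 0.5}
    - {"xyz": [10, 0, 0], "twist": [0, 0, 0], "jaw": 0.5}

```text
time_s: 2.02
tool_pos: [0.4352, 0.2319, 0.4065]
tool_rot: [180.0, -0.2, 94.7]
force: [-1.1, 0.6, 0.2]
grip_width: 0.0438
grasp_force: 0.0
```

```bash
python3 -c "
from h import *
st(); rel([.438,.210,.15],tool_R(94.7)); shot('wrist','w1.png')"
```

```text
t 2.02 grasp pt [0.4353 0.2323 0.2425] rot [180.   -0.2  94.7] F [-1.1  0.6  0.2] w 0.0438 gf 0.0 q [ 27.   2. -59. 103.   1.  76. -27.]
xyz [-2.2  0.1  9.2] twist [ 0.  -0.2  0. ]
```

View pics/w1.png

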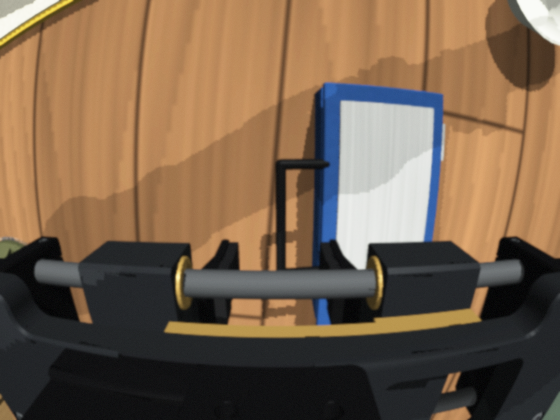

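The wrist view shows the bar at column 281, between the finger pads (inner faces near columns 236 and 325), so it is centred. I check its x by ray, then descend.

```bash
python3 -c "
from h import *
d=dict(np.load('last_wrist.npz'))
for v in(175,210,240):print(onz(d,281.5,v,.0875,True).round(4))
L,R=np.array([.4342,.2654]),np.array([.4427,.1555])"
```

```text
[0.4367 0.2571 0.0875]
[0.4395 0.2236 0.0875]
[0.442  0.1932 0.0875]
```

>>> servo_tool:
  plan:
    - {"xyz": [-2.2, 0.1, 9.2], "twist": [0, 0, 0], "jaw": 0.5}
    - {"xyz": [-2.2, 0.1, 9.2], "twist": [0, 0, 0], "jaw": 0.5}
    - {"xyz": [-2.2, 0.1, 9.2], "twist": [0, 0, 0], "jaw": 0.5}
    - {"xyz": [-2.2, 0.1, 9.2], "twist": [0, 0, 0], "jaw": 0.5}

```text
time_s: 2.4
tool_pos: [0.439, 0.2021, 0.311]
tool_rot: [-179.6, 0.1, 94.3]
force: [-0.2, 0.2, 1.0]
grip_width: 0.044
grasp_force: 0.0
```

```bash
python3 -c "
from h import *
st(); rel([.438,.210,.086],tool_R(94.7))"
```

```text
t 2.4 grasp pt [0.4378 0.2018 0.147 ] rot [-1.796e+02  1.000e-01  9.430e+01] F [-0.2  0.2  1. ] w 0.044 gf 0.0 q [ 27.   7. -57. 111.   6.  66. -28.]
xyz [0.8 0.  6.1] twist [-0.4  0.1 -0.4]
```

>>> servo_tool:
  plan:
    - {"xyz": [0.8, 0.2, 3], "twist": [0, 0, 0], "jaw": 0.5}
    - {"xyz": [0.8, 0.2, 6.1], "twist": [0, 0, 0], "jaw": 0.5}
    - {"xyz": [0.8, 0.2, 6.1], "twist": [0, 0, 0], "jaw": 0.5}
    - {"xyz": [0.8, 0.2, 6.1], "twist": [0, 0, 0], "jaw": 1}
    - {"xyz": [0.8, 0.2, 6.1], "twist": [0, 0, 0], "jaw": 1}
    - {"xyz": [0.8, 0.2, 6.1], "twist": [0, 0, 0], "jaw": 1}
    - {"xyz": [0.8, 0.2, 6.1], "twist": [0, 0, 0], "jaw": 1}
    - {"xyz": [0.8, 0.2, 6.1], "twist": [0, 0, 0], "jaw": 1}
    - {"xyz": [0.8, 0.2, 6.1], "twist": [0, 0, 0], "jaw": 1}
    - {"xyz": [0.8, 0.2, 6.1], "twist": [0, 0, 0], "jaw": 1}
  newtons: 12

```text
time_s: 3.23
tool_pos: [0.4395, 0.2123, 0.2527]
tool_rot: [-179.7, 0.1, 94.4]
force: [-7.1, 0.2, 1.8]
grip_width: 0.0096
grasp_force: 12.0
```

Run:
```python
from h import *
st()
p,R,o=cur()
g=p+R.apply([0,0,.164]); b=np.array([.4405,.210,.0875])
ex=np.array([np.cos(np.radians(4.7)),np.sin(np.radians(4.7)),0])
H=np.array([.6115,.2247,.06]); r=.1761
for a0 in (None,):
    th0=np.arcsin((b[2]-.06)/r)
    for k in range(1,16):
        th=th0+k*np.radians(7)
        q=-r*np.cos(th)*ex+r*np.sin(th)*np.array([0,0,1]); q0=-r*np.cos(th0)*ex+r*np.sin(th0)*np.array([0,0,1])
        print(k,np.degrees(th).round(1),np.round(R.inv().apply(q-q0)*100,1).tolist())
```

```text
t 3.23 grasp pt [0.4386 0.212  0.0887] rot [-1.797e+02  1.000e-01  9.440e+01] F [-7.1  0.2  1.8] w 0.0096 gf 12.0 q [ 23.  13. -56. 114.  13.  59. -35.]
1 16.0 [-0.0, 0.5, -2.1]
2 23.0 [0.0, 1.2, -4.1]
3 30.0 [0.0, 2.1, -6.1]
4 37.0 [0.0, 3.3, -7.9]
5 44.0 [0.0, 4.7, -9.5]
6 51.0 [0.0, 6.2, -11.0]
7 58.0 [0.0, 8.0, -12.2]
8 65.0 [0.0, 9.9, -13.3]
9 72.0 [0.0, 11.9, -14.1]
10 79.0 [0.1, 13.9, -14.6]
11 86.0 [0.1, 16.1, -14.9]
12 93.0 [0.1, 18.2, -14.9]
13 100.0 [0.1, 20.4, -14.7]
14 107.0 [0.1, 22.5, -14.2]
15 114.0 [0.1, 24.5, -13.5]
```

>>> servo_tool:
  plan:
    - {"xyz": [0, 0.2, -1], "twist": [0, 0, 0], "jaw": 1}
    - {"xyz": [0, 0.5, -2.1], "twist": [0, 0, 0], "jaw": 1}
    - {"xyz": [0, 0.8, -3.1], "twist": [0, 0, 0], "jaw": 1}
    - {"xyz": [0, 1.2, -4.1], "twist": [0, 0, 0], "jaw": 1}
    - {"xyz": [0, 1.6, -5.1], "twist": [0, 0, 0], "jaw": 1}
    - {"xyz": [0, 2.1, -6.1], "twist": [0, 0, 0], "jaw": 1}
    - {"xyz": [0, 2.7, -7.0], "twist": [0, 0, 0], "jaw": 1}
    - {"xyz": [0, 3.3, -7.9], "twist": [0, 0, 0], "jaw": 1}
    - {"xyz": [0, 4.0, -8.7], "twist": [0, 0, 0], "jaw": 1}
    - {"xyz": [0, 4.7, -9.5], "twist": [0, 0, 0], "jaw": 1}

```text
time_s: 4.07
tool_pos: [0.4861, 0.2165, 0.3492]
tool_rot: [-179.6, 0.1, 94.4]
force: [-11.4, -1.7, 7.4]
grip_width: 0.0094
grasp_force: 12.0
```

```bash
python3 -c "
from h import *
st(); p,R,o=cur(); g=p+R.apply([0,0,.164]); H=np.array([.6115,.2247,.06]); e=np.array([.9966,.082,0])
print(np.dot(g-H,e), g[2]-.06, np.hypot(np.dot(g-H,e),g[2]-.06))"
```

```text
t 4.07 grasp pt [0.4849 0.2161 0.1852] rot [-1.796e+02  1.000e-01  9.440e+01] F [-11.4  -1.7   7.4] w 0.0094 gf 12.0 q [ 24.  13. -57. 102.  11.  71. -31.]
-0.126883071192057 0.12517213762095283 0.17823405340093504
```

>>> servo_tool:
  plan:
    - {"xyz": [0, 0.5, -0.8], "twist": [0, 0, 0], "jaw": 1}
    - {"xyz": [0, 1.2, -1.5], "twist": [0, 0, 0], "jaw": 1}
    - {"xyz": [0, 2.0, -2.1], "twist": [0, 0, 0], "jaw": 1}
    - {"xyz": [0, 2.9, -2.7], "twist": [0, 0, 0], "jaw": 1}
    - {"xyz": [0, 3.9, -3.2], "twist": [0, 0, 0], "jaw": 1}
    - {"xyz": [0, 4.9, -3.7], "twist": [0, 0, 0], "jaw": 1}
    - {"xyz": [0, 5.9, -4.2], "twist": [0, 0, 0], "jaw": 1}
    - {"xyz": [0, 6.9, -4.6], "twist": [0, 0, 0], "jaw": 1}
    - {"xyz": [0, 7.9, -4.9], "twist": [0, 0, 0], "jaw": 1}
    - {"xyz": [0, 8.9, -5.1], "twist": [0, 0, 0], "jaw": 1}

```text
time_s: 4.9
tool_pos: [0.5777, 0.2234, 0.4008]
tool_rot: [179.9, -0.1, 94.4]
force: [-3.5, 1.5, 1.3]
grip_width: 0.0092
grasp_force: 12.0
```

```bash
python3 -c "
from h import *
st(); p,R,o=cur(); g=p+R.apply([0,0,.164]); H=np.array([.6115,.2247,.06]); e=np.array([.9966,.082,0])
print(np.dot(g-H,e), g[2]-.06, np.hypot(np.dot(g-H,e),g[2]-.06))"
```

```text
t 4.9 grasp pt [0.5778 0.2237 0.2368] rot [ 1.799e+02 -1.000e-01  9.440e+01] F [-3.5  1.5  1.3] w 0.0092 gf 12.0 q [ 18.  23. -54.  87.  18.  80. -32.]
-0.033642722523431076 0.17684728068023411 0.1800188697408749
```

>>> servo_tool:
  plan:
    - {"xyz": [0, 1.0, -0.2], "twist": [0, 0, 0], "jaw": 1}
    - {"xyz": [0, 2.1, -0.2], "twist": [0, 0, 0], "jaw": 1}
    - {"xyz": [0, 3.2, -0.2], "twist": [0, 0, 0], "jaw": 1}
    - {"xyz": [0, 4.3, -0.1], "twist": [0, 0, 0], "jaw": 1}
    - {"xyz": [0, 5.4, 0.1], "twist": [0, 0, 0], "jaw": 1}
    - {"xyz": [0, 6.4, 0.3], "twist": [0, 0, 0], "jaw": 1}
    - {"xyz": [0, 7.4, 0.5], "twist": [0, 0, 0], "jaw": 1}
    - {"xyz": [0, 8.2, 0.7], "twist": [0, 0, 0], "jaw": 1}
    - {"xyz": [0, 8.2, 0.7], "twist": [0, 0, 0], "jaw": 1}

```text
time_s: 5.65
tool_pos: [0.6557, 0.2302, 0.394]
tool_rot: [-179.2, 0.0, 94.5]
force: [-24.6, -3.9, 14.9]
grip_width: 0.0098
grasp_force: 12.1
```

```bash
python3 -c "
from h import *
st(); p,R,o=cur(); g=p+R.apply([0,0,.164]); H=np.array([.609,.2247,.06]); e=np.array([.9966,.082,0])
a,b=np.dot(g-H,e), g[2]-.06;print(a,b,np.hypot(a,b),'lid deg',180-np.degrees(np.arctan2(b,a))-1.6)"
```

```text
t 5.65 grasp pt [0.6535 0.23   0.2301] rot [-179.2    0.    94.5] F [-24.6  -3.9  14.9] w 0.0098 gf 12.1 q [ 11.  33. -50.  75.  24.  84. -32.]
0.044821123104222156 0.17005474237972276 0.17586229977501636 lid deg 103.16557852870136
```

The force rose to 25 N and the bar geometry puts the lid at 103°, so it is on its stop. Release and lift off.

>>> servo_tool:
  plan:
    - {"xyz": [0, -0.6, 0], "twist": [0, 0, 0], "jaw": 0.5}
    - {"xyz": [0, -0.6, 0], "twist": [0, 0, 0], "jaw": 0.5}
    - {"xyz": [0, -0.6, 0], "twist": [0, 0, 0], "jaw": 0.5}
    - {"xyz": [0, -0.6, 0], "twist": [0, 0, 0], "jaw": 0.5}
    - {"xyz": [0, -0.6, -3], "twist": [0, 0, 0], "jaw": 0.5}
    - {"xyz": [0, -0.6, -6], "twist": [0, 0, 0], "jaw": 0.5}
    - {"xyz": [0, -0.6, -9], "twist": [0, 0, 0], "jaw": 0.5}
    - {"xyz": [0, -0.6, -9], "twist": [0, 0, 0], "jaw": 0.5}

```text
time_s: 6.32
tool_pos: [0.6537, 0.2285, 0.4892]
tool_rot: [179.4, -0.2, 94.3]
force: [0.8, 0.2, 1.0]
grip_width: 0.0425
grasp_force: 0.0
```

```bash
python3 -c "
from h import *
st(); p,R,o=cur()
rel([.535,-.2,.28],tool_R(90))"
```

```text
t 6.32 grasp pt [0.6553 0.2292 0.3252] rot [179.4  -0.2  94.3] F [0.8 0.2 1. ] w 0.0425 gf 0.0 q [ 11.  30. -51.  67.  23.  92. -31.]
xyz [-41.9 -15.1   4.2] twist [ 0.6 -0.2  4.3]
```

>>> servo_tool:
  plan:
    - {"xyz": [-40, -14, 0], "twist": [0, 0, 4.3], "jaw": 0.3}
    - {"xyz": [-40, -14, 0], "twist": [0, 0, 4.3], "jaw": 0.3}
    - {"xyz": [-40, -14, 0], "twist": [0, 0, 4.3], "jaw": 0.3}
    - {"xyz": [-40, -14, 0], "twist": [0, 0, 4.3], "jaw": 0.3}
    - {"xyz": [-40, -14, 0], "twist": [0, 0, 4.3], "jaw": 0.3}
    - {"xyz": [-40, -14, 0], "twist": [0, 0, 4.3], "jaw": 0.3}
    - {"xyz": [-40, -14, 0], "twist": [0, 0, 4.3], "jaw": 0.3}
    - {"xyz": [-40, -14, 0], "twist": [0, 0, 4.3], "jaw": 0.3}
    - {"xyz": [-40, -14, 0], "twist": [0, 0, 4.3], "jaw": 0.3}
    - {"xyz": [-40, -14, 0], "twist": [0, 0, 4.3], "jaw": 0.3}

```text
time_s: 7.15
tool_pos: [0.5445, -0.1768, 0.4825]
tool_rot: [179.9, 0.1, 90.0]
force: [0.8, 0.2, -0.3]
grip_width: 0.0611
grasp_force: 0.0
```

```bash
python3 -c "
from h import *
st(); n=np.array([0,.574,.819]); rel(np.array([.535,-.2335,.112])+.09*n,tool_R(90,35))
shot('top','top2.png');shot('scene','scene2.png')
a=dict(np.load('last_top.npz'))['img'][110:250,90:270];b=dict(np.load('last_scene.npz'))['img'][120:260,260:420]
c=np.hstack([cv2.resize(a,(400,311),interpolation=2),cv2.resize(b,(355,311),interpolation=2)]);cv2.imwrite('pics/crop2.png',c[:,:,::-1])"
```

```text
t 7.15 grasp pt [ 0.5448 -0.1771  0.3185] rot [1.799e+02 1.000e-01 9.000e+01] F [ 0.8  0.2 -0.3] w 0.0611 gf 0.0 q [ 55.  11. -46.  86.   8.  86.   9.]
xyz [ 8.9 -1.  16.2] twist [  0.1 -34.9  -0. ]
```

View pics/crop2.png

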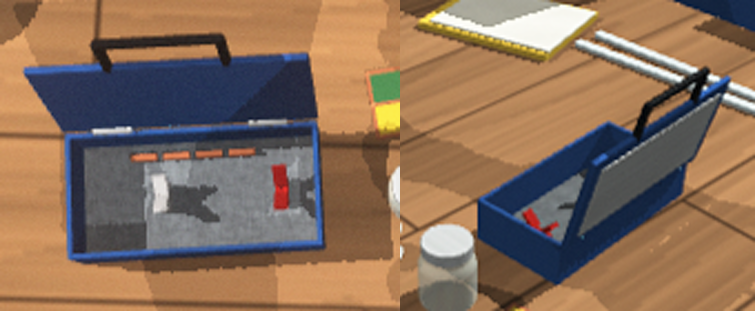

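The crop shows the lid leaning back on its stop. The case's rim corners are at about (121,227), (235,220), (233,168) and (119,173), with the red rest at (216.5,194) and the white rest at (161.6,196). I fix home from these.

Run:
```python
from h import *
T=dict(np.load('last_top.npz'))
img=T['img'];h=cv2.cvtColor(img,cv2.COLOR_RGB2HSV)
FL,FR,BR,BL=[onz(T,*p,.06)[:2] for p in((121.5,227),(235.4,220.3),(232.7,167.6),(119.3,173))]
print(FL,FR,BR,BL,'len',np.linalg.norm(FL-FR),np.linalg.norm(BL-BR),'w',np.linalg.norm(FL-BL),np.linalg.norm(FR-BR))
ey=FL-FR+BL-BR; ey/=np.linalg.norm(ey); ex=np.array([ey[1],-ey[0]]); C=(FL+FR+BR+BL)/4
print('yaw',np.degrees(np.arctan2(-ey[0],ey[1])),'C',C,'home',C-.0375*ey,'hinge',C+.065*ex)
def cen(lo,hi,x0,x1,y0,y1):
    m=cv2.inRange(h,lo,hi)[y0:y1,x0:x1]; q=np.argwhere(m); r=cv2.minAreaRect(q[:,::-1].astype(np.float32)); return np.array(r[0])+[x0,y0],r,len(q)
rd=cen((0,150,60),(5,255,255),205,226,178,212); wh=cen((0,0,200),(180,40,255),155,170,180,212)
print(rd,wh)
r=onz(T,*rd[0],.04)[:2];w=onz(T,*wh[0],.04)[:2]
print('red',r,'white',w,'dist(125)',np.linalg.norm(r-w),'yaw',np.degrees(np.arctan2(-(w-r)[0],(w-r)[1])))
for n,p in(('r',r),('w',w)): print(n,'in home frame x,y',np.dot(p-C+.0375*ey,ex),np.dot(p-C+.0375*ey,ey))
```

```text
[0.46639149 0.33932491] [0.48869347 0.08243698] [0.6109188  0.09291473] [0.59033191 0.35207682] len 0.25785419523579844 0.2599784716550136 w 0.12459470504726868 0.12267361020751288
yaw 4.750928547803744 C [0.53908392 0.21668836] home [0.54218983 0.1793172 ] hinge [0.60386059 0.22207194]
(array([216. , 193.5]), ((11.0, 15.5), (19.0, 6.0), 90.0), 116) (array([161.5, 196.5]), ((6.5, 16.5), (15.0, 5.0), 90.0), 82)
red [0.55215887 0.13091163] white [0.54142339 0.25703718] dist(125) 0.12658161046948327 yaw 4.865141540545271
r in home frame x,y 0.005925622605753327 -0.049064936524715254
w in home frame x,y 0.005673295905496758 0.07751642245157452
```

>>> servo_tool:
  plan:
    - {"xyz": [8.9, -1.0, 4], "twist": [0, -35, 0], "jaw": 0.3}
    - {"xyz": [8.9, -1.0, 8], "twist": [0, -35, 0], "jaw": 0.3}
    - {"xyz": [8.9, -1.0, 12], "twist": [0, -35, 0], "jaw": 0.3}
    - {"xyz": [8.9, -1.0, 16], "twist": [0, -35, 0], "jaw": 0.3}
    - {"xyz": [8.9, -1.0, 16.2], "twist": [0, -35, 0], "jaw": 0.3}
    - {"xyz": [8.9, -1.0, 16.2], "twist": [0, -35, 0], "jaw": 0.3}
    - {"xyz": [8.9, -1.0, 16.2], "twist": [0, -35, 0], "jaw": 0.3}

```text
time_s: 7.83
tool_pos: [0.5352, -0.0844, 0.3188]
tool_rot: [-179.7, 34.8, 90.4]
force: [0.4, -0.0, 0.6]
grip_width: 0.0607
grasp_force: 0.0
```

Run:
```python
from h import *
st(); d=shot('wrist','w2.png')
rel(np.array([.535,-.2335,.112]),tool_R(90,35))
R=d['R'];print(np.round(d['camera_matrix'],1).tolist())
```

```text
t 7.83 grasp pt [ 0.535  -0.178   0.1842] rot [-179.7   34.8   90.4] F [ 0.4 -0.   0.6] w 0.0607 gf 0.0 q [ 36.  15. -46. 106.  47.  77. -27.]
xyz [-0.2 -0.1  9.2] twist [ 0.  -0.2  0. ]
[[325.2, 0.0, 278.8], [0.0, 325.2, 209.6], [0.0, 0.0, 1.0]]
```

View pics/w2.png

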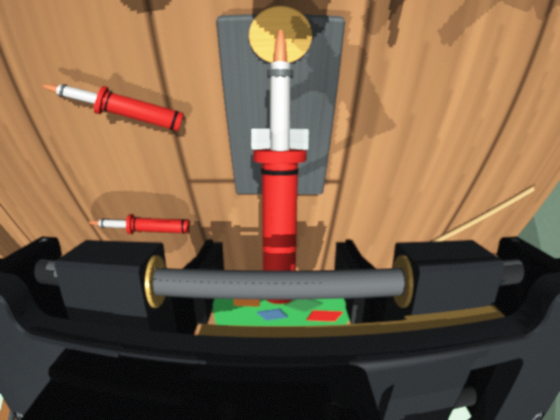

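The wrist view shows the iron's axis at column 280, between the fingers (centre about 278), with the flange at row 157 and the tip at (280,32). I check the position along the axis, then go down with the grasp about 5 mm shallow. That leaves body clearance over the case rim.

Run:
```python
from h import *
d=dict(np.load('last_wrist.npz'))
G=np.array([.535,-.2335,.112]);a=np.array([0,np.cos(np.radians(35)),-np.sin(np.radians(35))]);n=np.array([0,-a[2],a[1]])
# rays onto plane through iron axis, normal n -> coordinate along a and x
for nm,u,v in(('tip 140',280,32),('flange 49',280,157),('ring',280,173),('rear ring',279,251),('barrel end 115',280,65)):
    c,w=ray(d,u,v,True); q=c+w*np.dot(G-c,n)/np.dot(w,n); print(nm,(q-G).dot(a).round(4),'x',q[0].round(4))
n2=n
rel(G+.005*n,tool_R(90,35))
```

```text
tip 140 0.1444 x 0.5357
flange 49 0.0519 x 0.536
ring 0.0401 x 0.536
rear ring -0.0209 x 0.5355
barrel end 115 0.1191 x 0.5358
xyz [-0.2 -0.1  8.7] twist [ 0.  -0.2  0. ]
```

>>> servo_tool:
  plan:
    - {"xyz": [0.2, 0, 2.5], "twist": [0, 0, 0], "jaw": 0.3}
    - {"xyz": [0.2, 0, 5], "twist": [0, 0, 0], "jaw": 0.3}
    - {"xyz": [0.2, 0, 7.5], "twist": [0, 0, 0], "jaw": 0.3}
    - {"xyz": [0.2, 0, 8.7], "twist": [0, 0, 0], "jaw": 0.3}
    - {"xyz": [0.2, 0, 8.7], "twist": [0, 0, 0], "jaw": 0.3}
    - {"xyz": [0.2, 0, 8.7], "twist": [0, 0, 0], "jaw": 0.3}

```text
time_s: 8.38
tool_pos: [0.5362, -0.1347, 0.2496]
tool_rot: [179.8, 35.0, 89.8]
force: [-0.2, 0.1, 0.1]
grip_width: 0.0608
grasp_force: 0.0
```

>>> servo_tool:
  plan:
    - {"xyz": [0, 0, 0], "twist": [0, 0, 0], "jaw": 1}
    - {"xyz": [0, 0, 0], "twist": [0, 0, 0], "jaw": 1}
    - {"xyz": [0, 0, 0], "twist": [0, 0, 0], "jaw": 1}
    - {"xyz": [0, 0, 0], "twist": [0, 0, 0], "jaw": 1}
    - {"xyz": [0, 0, 0], "twist": [0, 0, 0], "jaw": 1}
    - {"xyz": [0, 0, 0], "twist": [0, 0, 0], "jaw": 1}
    - {"xyz": [0, 0, 0], "twist": [0, 0, 0], "jaw": 1}
  newtons: 30

```text
time_s: 8.97
tool_pos: [0.5352, -0.1333, 0.2478]
tool_rot: [-180.0, 35.0, 90.1]
force: [-1.3, 1.2, 1.5]
grip_width: 0.0249
grasp_force: 30.0
```

```bash
python3 -c "
from h import *
st()"
```

```text
t 8.97 grasp pt [ 0.5352 -0.2274  0.1135] rot [-180.    35.    90.1] F [-1.3  1.2  1.5] w 0.0249 gf 30.0 q [ 37.  20. -43. 110.  53.  70. -30.]
```

>>> servo_tool:
  plan:
    - {"xyz": [0, 0, -1.5], "twist": [0, 0, 0], "jaw": 1}
    - {"xyz": [0, 0, -3], "twist": [0, 0, 0], "jaw": 1}
    - {"xyz": [0, 0, -5], "twist": [0, 0, 0], "jaw": 1}
    - {"xyz": [0, 0, -7], "twist": [0, 0, 0], "jaw": 1}
    - {"xyz": [-2, 0, -9.5], "twist": [0, 0, 0], "jaw": 1}
    - {"xyz": [-4, 0, -12.5], "twist": [0, 0, 0], "jaw": 1}
    - {"xyz": [-6, 0, -15.5], "twist": [0, 0, 0], "jaw": 1}
    - {"xyz": [-7, 0, -17], "twist": [0, 0, 0], "jaw": 1}
    - {"xyz": [-7, 0, -17], "twist": [0, 0, 0], "jaw": 1}

```text
time_s: 9.72
tool_pos: [0.5364, -0.0912, 0.4335]
tool_rot: [179.3, 35.1, 89.8]
force: [2.0, 0.0, -2.1]
grip_width: 0.0255
grasp_force: 30.0
```

Run:
```python
from h import *
st(); shot('wrist','w3.png')
ey=np.array([-.0828,.9966,0]);ex=np.array([.9966,.0828,0])
Rt=tool_R(94.75,0,-23); n=-Rt.apply([0,0,1]); print('toolz',-n,'tool x',Rt.apply([1,0,0]))
H=np.array([.547,.181,.042])
rel(H+[0,0,.18]+.005*n,Rt)
```

```text
t 9.72 grasp pt [ 0.5379 -0.1855  0.2994] rot [179.3  35.1  89.8] F [ 2.   0.  -2.1] w 0.0255 gf 30.0 q [ 39.   8. -47.  99.  41.  83. -16.]
toolz [ 0.38938916  0.03235574 -0.92050485] tool x [-0.08280821  0.9965655   0.        ]
xyz [ 24.9  -5.4 -11.1] twist [-23.4  35.5   2.5]
```

View pics/w3.png

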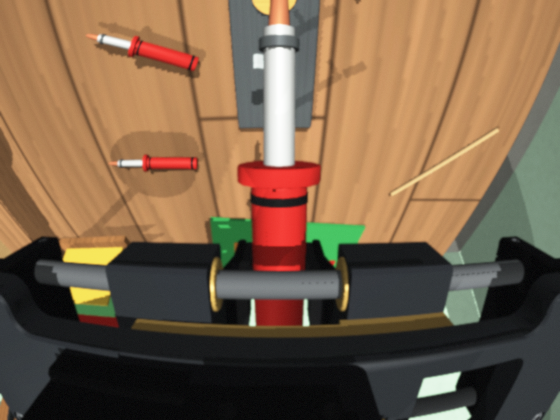

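The iron is held firmly and in line with the tool, with its flange at rows 165–185 on column 279. I move it above the case while levelling it, and lean the gripper 23° away from the lid.

>>> servo_tool:
  plan:
    - {"xyz": [3, -0.6, -2], "twist": [-2.5, 4, 0.3], "jaw": 1}
    - {"xyz": [6, -1.3, -4], "twist": [-5, 8, 0.6], "jaw": 1}
    - {"xyz": [9, -2, -5.5], "twist": [-8, 12, 0.9], "jaw": 1}
    - {"xyz": [12, -2.6, -7], "twist": [-11, 16.5, 1.2], "jaw": 1}
    - {"xyz": [15, -3.3, -8], "twist": [-14, 21, 1.5], "jaw": 1}
    - {"xyz": [18, -4, -9], "twist": [-17, 26, 1.8], "jaw": 1}
    - {"xyz": [21, -4.6, -10], "twist": [-20, 31, 2.1], "jaw": 1}
    - {"xyz": [23, -5, -10.6], "twist": [-22, 34, 2.3], "jaw": 1}
    - {"xyz": [24.9, -5.4, -11.1], "twist": [-23.4, 35.5, 2.5], "jaw": 1}
    - {"xyz": [24.9, -5.4, -11.1], "twist": [-23.4, 35.5, 2.5], "jaw": 1}

```text
time_s: 10.6
tool_pos: [0.4779, 0.1781, 0.3721]
tool_rot: [157.6, -0.1, 95.1]
force: [-0.8, 1.4, -2.2]
grip_width: 0.0254
grasp_force: 30.0
```

>>> servo_tool:
  plan:
    - {"xyz": [0, 0, 0], "twist": [0, 0, 0], "jaw": 1}
    - {"xyz": [0, 0, 0], "twist": [0, 0, 0], "jaw": 1}

```text
time_s: 10.77
tool_pos: [0.4808, 0.1736, 0.3743]
tool_rot: [157.4, 0.0, 94.7]
force: [-0.3, -0.3, -1.8]
grip_width: 0.0251
grasp_force: 30.0
```

Run:
```python
from h import *
st()
Rt=tool_R(94.75,0,-23); n=-Rt.apply([0,0,1]); H=np.array([.547,.181,.042])
rel(H+[0,0,.18]+.005*n,Rt)
shot('wrist','w4.png');d=shot('top');s=shot('scene')
w=dict(np.load('last_wrist.npz'))['img']
can=np.zeros((600,800,3),np.uint8)
a=cv2.resize(d['img'][120:260,90:290],(560,392),interpolation=2)
can[:315,:420]=cv2.resize(w,(420,315));can[:285,420:800]=cv2.resize(s['img'][80:275,240:500],(380,285),interpolation=2);can[320:600,:400]=cv2.resize(d['img'][120:260,90:290],(400,280),interpolation=2)
cv2.imwrite('pics/crop4.png',can[:,:,::-1])
```

```text
t 10.77 grasp pt [0.5435 0.1787 0.2228] rot [157.4   0.   94.7] F [-0.3 -0.3 -1.8] w 0.0251 gf 30.0 q [ 34.  -6. -55. 113.   2.  49. -19.]
xyz [ 0.2  0.2 -0.3] twist [-0.4  0.  -0.1]
```

View pics/crop4.png

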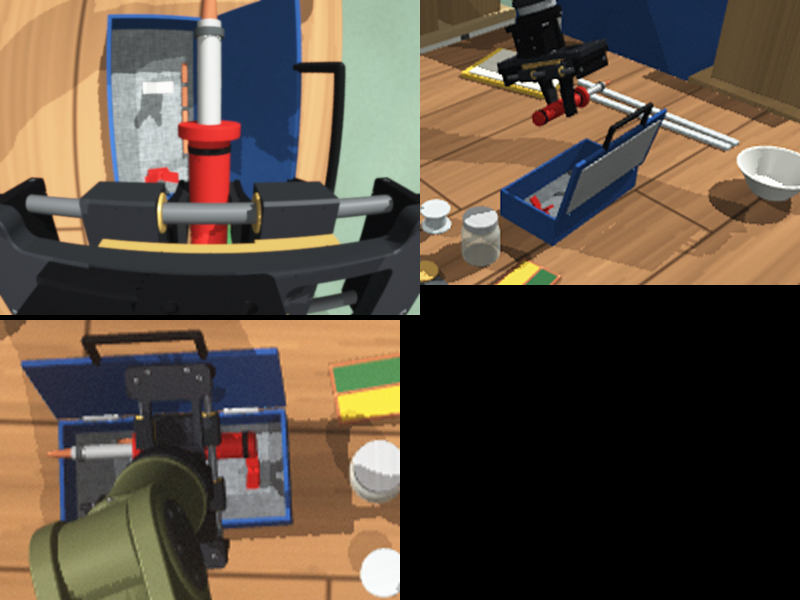

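The wrist panel shows the white rest at image (209,117) with the red rest partly hidden at (215,235). The iron's axis stays on column 279. I refine home from the white rest and rim, and the iron's grip from the flange.

Run:
```python
from h import *
d=dict(np.load('last_wrist.npz'));img=d['img'];h=cv2.cvtColor(img,cv2.COLOR_RGB2HSV)
m=cv2.inRange(h,(0,0,190),(180,50,255));m[:, :170]=0;m[:,250:]=0;m[:90]=0;m[150:]=0
q=np.argwhere(m);r=cv2.minAreaRect(q[:,::-1].astype(np.float32));print(r,len(q))
for z in(.03,.035,.04,.045):
    p=onz(d,*r[0],z,True);B=cv2.boxPoints(r);P=[onz(d,*b,z,True)[:2] for b in B]
    ey=np.array([-.0828,.9966]);print(z,'white',p.round(4),'dims',np.linalg.norm(P[0]-P[1]).round(4),np.linalg.norm(P[1]-P[2]).round(4),'home',(p[:2]-.075*ey).round(4))
p,R,o=cur();ax,az=R.apply([1,0,0]),R.apply([0,0,1]);g=p+R.apply([0,0,.169])
for nm,u,v in(('flange front 53',279,162),('flange back 45',279,193),('barrel band',279,42)):
    c,w=ray(d,u,v,True);q=c+w*np.dot(g-c,az)/np.dot(w,az);print(nm,(q-g)@ax,(q-g)@R.apply([0,1,0]))
for v in (60,120,140):
    # left inner/outer rim of case at z=.06: blue transitions
    row=cv2.inRange(h,(105,100,40),(128,255,255))[v];xs=np.where(row)[0];xs=xs[xs<240];print(v,xs.min(),xs.max(),onz(d,xs.min(),v,.06,True).round(4))
```

```text
((208.0, 122.5), (53.0, 66.0), 90.0) 2071
0.03 white [0.542  0.2531 0.03  ] dims 0.0674 0.0552 home [0.5482 0.1783]
0.035 white [0.5411 0.253  0.035 ] dims 0.0664 0.0544 home [0.5473 0.1782]
0.04 white [0.5402 0.2529 0.04  ] dims 0.0654 0.0535 home [0.5464 0.1781]
0.045 white [0.5393 0.2528 0.045 ] dims 0.0643 0.0527 home [0.5455 0.178 ]
flange front 53 0.05444234094252096 -0.0005664776779374377
flange back 45 0.039896630955695116 -0.0005657297302593871
barrel band 0.11003784531964404 -0.000563359900955143
60 142 148 [0.4726 0.3068 0.06  ]
120 143 148 [0.4775 0.253  0.06  ]
140 144 149 [0.4791 0.2354 0.06  ]
```

Run:
```python
from h import *
Rt=tool_R(94.75,0,-23); n=-Rt.apply([0,0,1]); H=np.array([.5475,.182,.042])
for dz in(.18,.08,.03):rel(H+[0,0,dz]+.005*n,Rt)
```

```text
xyz [ 0.3  0.1 -0.2] twist [-0.3  0.  -0.2]
xyz [ 0.3 -3.7  9. ] twist [-0.3  0.  -0.2]
xyz [ 0.3 -5.6 13.6] twist [-0.3  0.  -0.2]
```

>>> servo_tool:
  plan:
    - {"xyz": [0.3, -0.8, 2], "twist": [-0.3, 0, -0.2], "jaw": 1}
    - {"xyz": [0.3, -1.6, 4], "twist": [-0.3, 0, -0.2], "jaw": 1}
    - {"xyz": [0.3, -2.5, 6], "twist": [-0.3, 0, -0.2], "jaw": 1}
    - {"xyz": [0.3, -3.3, 8], "twist": [-0.3, 0, -0.2], "jaw": 1}
    - {"xyz": [0.3, -4.1, 10], "twist": [-0.3, 0, -0.2], "jaw": 1}
    - {"xyz": [0.3, -4.9, 12], "twist": [-0.3, 0, -0.2], "jaw": 1}
    - {"xyz": [0.3, -5.6, 13.6], "twist": [-0.3, 0, -0.2], "jaw": 1}
    - {"xyz": [0.3, -5.6, 13.6], "twist": [-0.3, 0, -0.2], "jaw": 1}
    - {"xyz": [0.3, -5.6, 13.6], "twist": [-0.3, 0, -0.2], "jaw": 1}

```text
time_s: 11.67
tool_pos: [0.4817, 0.1769, 0.2274]
tool_rot: [157.1, -0.0, 94.8]
force: [-0.4, 0.2, -1.5]
grip_width: 0.0253
grasp_force: 30.0
```

Run:
```python
from h import *
st()
Rt=tool_R(94.75,0,-23); n=-Rt.apply([0,0,1]); H=np.array([.5475,.182,.042])
for dz in(.03,.008,.0):rel(H+[0,0,dz]+.005*n,Rt)
d=shot('top');s=shot('scene');w=shot('wrist')['img']
can=np.zeros((600,800,3),np.uint8)
can[:315,:420]=cv2.resize(w,(420,315));can[:285,420:800]=cv2.resize(s['img'][80:275,240:500],(380,285),interpolation=2);can[320:600,:400]=cv2.resize(d['img'][120:260,90:290],(400,280),interpolation=2)
cv2.imwrite('pics/crop5.png',can[:,:,::-1])
```

```text
t 11.67 grasp pt [0.5452 0.1823 0.0763] rot [157.1  -0.   94.8] F [-0.4  0.2 -1.5] w 0.0253 gf 30.0 q [ 28.  10. -56. 122.  31.  35. -45.]
xyz [-0. -0. -0.] twist [-0.1 -0.1  0.1]
xyz [-0.  -0.9  2. ] twist [-0.1 -0.1  0.1]
xyz [-0.  -1.2  2.7] twist [-0.1 -0.1  0.1]
```

View pics/crop5.png

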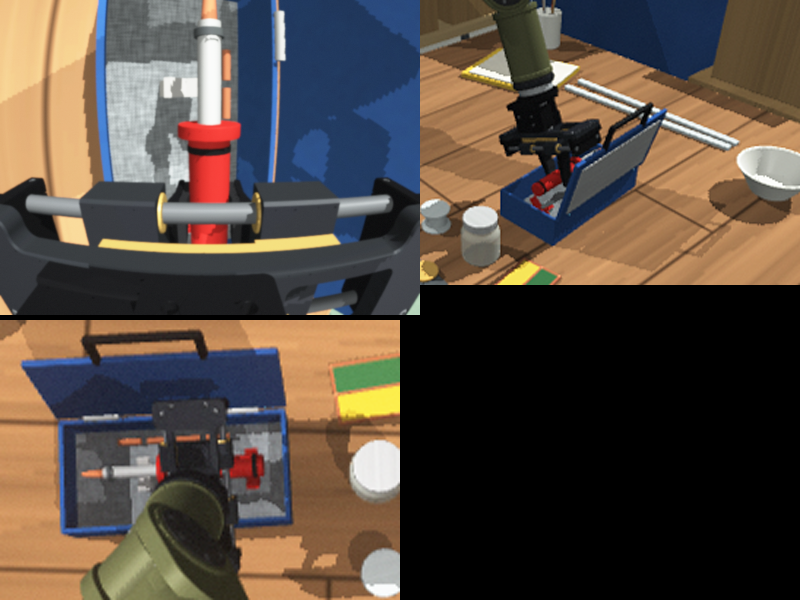

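The views show the iron level and parallel to the case just above the V rests, the handle over the red rest and the body clear of both lid and rim. Lower gently.

>>> servo_tool:
  plan:
    - {"xyz": [0, -0.3, 0.7], "twist": [0, 0, 0], "jaw": 1}
    - {"xyz": [0, -0.6, 1.4], "twist": [0, 0, 0], "jaw": 1}
    - {"xyz": [0, -0.9, 2.0], "twist": [0, 0, 0], "jaw": 1}
    - {"xyz": [0, -0.9, 2.0], "twist": [0, 0, 0], "jaw": 1}
    - {"xyz": [0, -1.0, 2.2], "twist": [0, 0, 0], "jaw": 1}
    - {"xyz": [0, -1.0, 2.4], "twist": [0, 0, 0], "jaw": 1}
    - {"xyz": [0, -1.0, 2.4], "twist": [0, 0, 0], "jaw": 1}

```text
time_s: 12.4
tool_pos: [0.4824, 0.1774, 0.2027]
tool_rot: [156.9, 0.0, 94.9]
force: [-0.8, 0.2, -2.6]
grip_width: 0.0253
grasp_force: 30.0
```

Run:
```python
from h import *
st()
Rt=tool_R(94.75,0,-23); n=-Rt.apply([0,0,1]); H=np.array([.5475,.182,.042])
for dz in(.0,):rel(H+[0,0,dz]+.005*n,Rt)
```

```text
t 12.4 grasp pt [0.5464 0.1827 0.0518] rot [156.9   0.   94.9] F [-0.8  0.2 -2.6] w 0.0253 gf 30.0 q [ 24.  13. -54. 123.  37.  33. -50.]
xyz [-0.1 -0.3  0.4] twist [ 0.1 -0.   0.1]
```

>>> servo_tool:
  plan:
    - {"xyz": [0, -0.1, 0.1], "twist": [0, 0, 0], "jaw": 1}
    - {"xyz": [0, -0.2, 0.3], "twist": [0, 0, 0], "jaw": 1}
    - {"xyz": [0, -0.2, 0.4], "twist": [0, 0, 0], "jaw": 1}
    - {"xyz": [0, -0.2, 0.5], "twist": [0, 0, 0], "jaw": 1}
    - {"xyz": [0, -0.2, 0.5], "twist": [0, 0, 0], "jaw": 1}

```text
time_s: 12.82
tool_pos: [0.482, 0.1774, 0.1965]
tool_rot: [157.0, 0.0, 94.9]
force: [-0.6, -0.1, -1.9]
grip_width: 0.0252
grasp_force: 30.0
```

```bash
python3 -c "
from h import *
st()"
```

```text
t 12.82 grasp pt [0.5458 0.1828 0.0455] rot [157.    0.   94.9] F [-0.6 -0.1 -1.9] w 0.0252 gf 30.0 q [ 24.  14. -53. 123.  38.  32. -51.]
```

No contact yet; the wrist still carries the iron's weight. A few millimetres more.

>>> servo_tool:
  plan:
    - {"xyz": [0, -0.1, 0.1], "twist": [0, 0, 0], "jaw": 1}
    - {"xyz": [0, -0.1, 0.2], "twist": [0, 0, 0], "jaw": 1}
    - {"xyz": [0, -0.1, 0.2], "twist": [0, 0, 0], "jaw": 1}

```text
time_s: 13.07
tool_pos: [0.4824, 0.1776, 0.1948]
tool_rot: [156.9, -0.0, 94.9]
force: [1.4, 0.9, -0.7]
grip_width: 0.0252
grasp_force: 30.0
```

>>> servo_tool:
  plan:
    - {"xyz": [0, 0, 0.1], "twist": [0, 0, 0], "jaw": 1}
    - {"xyz": [0, -0.1, 0.2], "twist": [0, 0, 0], "jaw": 1}
    - {"xyz": [0, -0.1, 0.2], "twist": [0, 0, 0], "jaw": 1}

```text
time_s: 13.32
tool_pos: [0.4825, 0.178, 0.1942]
tool_rot: [156.8, 0.1, 94.9]
force: [-9.8, -2.8, 17.9]
grip_width: 0.0253
grasp_force: 30.0
```

```bash
python3 -c "
from h import *
st()"
```

```text
t 13.32 grasp pt [0.5469 0.1832 0.0434] rot [1.568e+02 1.000e-01 9.490e+01] F [-9.8 -2.8 17.9] w 0.0253 gf 30.0 q [ 23.  14. -52. 123.  39.  32. -52.]
```

Seated: the force swung to +18 N upward. Ease off slightly, release and withdraw along the tool axis.

>>> servo_tool:
  plan:
    - {"xyz": [0, 0.1, -0.2], "twist": [0, 0, 0], "jaw": 1}
    - {"xyz": [0, 0.1, -0.2], "twist": [0, 0, 0], "jaw": 0.5}
    - {"xyz": [0, 0.1, -0.2], "twist": [0, 0, 0], "jaw": 0.5}
    - {"xyz": [0, 0.1, -0.2], "twist": [0, 0, 0], "jaw": 0.5}
    - {"xyz": [0, 0.1, -0.2], "twist": [0, 0, 0], "jaw": 0.5}
    - {"xyz": [0, 0.1, -0.2], "twist": [0, 0, 0], "jaw": 0.5}

```text
time_s: 13.82
tool_pos: [0.4819, 0.1773, 0.1943]
tool_rot: [157.0, 0.0, 94.9]
force: [-0.2, -0.1, 0.3]
grip_width: 0.0422
grasp_force: 0.0
```

>>> servo_tool:
  plan:
    - {"xyz": [0, 0, -1], "twist": [0, 0, 0], "jaw": 0.5}
    - {"xyz": [0, 0, -2.5], "twist": [0, 0, 0], "jaw": 0.5}
    - {"xyz": [0, 0, -5], "twist": [0, 0, 0], "jaw": 0.5}
    - {"xyz": [0, 0, -8], "twist": [0, 0, 0], "jaw": 0.5}
    - {"xyz": [0, 0, -11], "twist": [0, 0, 0], "jaw": 0.5}
    - {"xyz": [0, 0, -14], "twist": [0, 0, 0], "jaw": 0.5}
    - {"xyz": [0, 0, -17], "twist": [0, 0, 0], "jaw": 0.5}
    - {"xyz": [0, 0, -17], "twist": [0, 0, 0], "jaw": 0.5}
    - {"xyz": [0, 0, -17], "twist": [0, 0, 0], "jaw": 0.5}

```text
time_s: 14.57
tool_pos: [0.4159, 0.1721, 0.3515]
tool_rot: [156.9, 0.0, 94.9]
force: [0.6, 0.3, -0.7]
grip_width: 0.0433
grasp_force: 0.0
```

Run:
```python
from h import *
st()
d=shot('top');s=shot('scene');w=shot('wrist')['img']
can=np.zeros((600,800,3),np.uint8)
can[:315,:420]=cv2.resize(w,(420,315));can[:285,420:800]=cv2.resize(s['img'][80:275,240:500],(380,285),interpolation=2);can[320:600,:400]=cv2.resize(d['img'][120:260,90:290],(400,280),interpolation=2)
cv2.imwrite('pics/crop6.png',can[:,:,::-1])
```

```text
t 14.57 grasp pt [0.48   0.1775 0.2006] rot [156.9   0.   94.9] F [ 0.6  0.3 -0.7] w 0.0433 gf 0.0 q [ 30. -17. -51. 122.  -9.  47. -12.]
```

View pics/crop6.png

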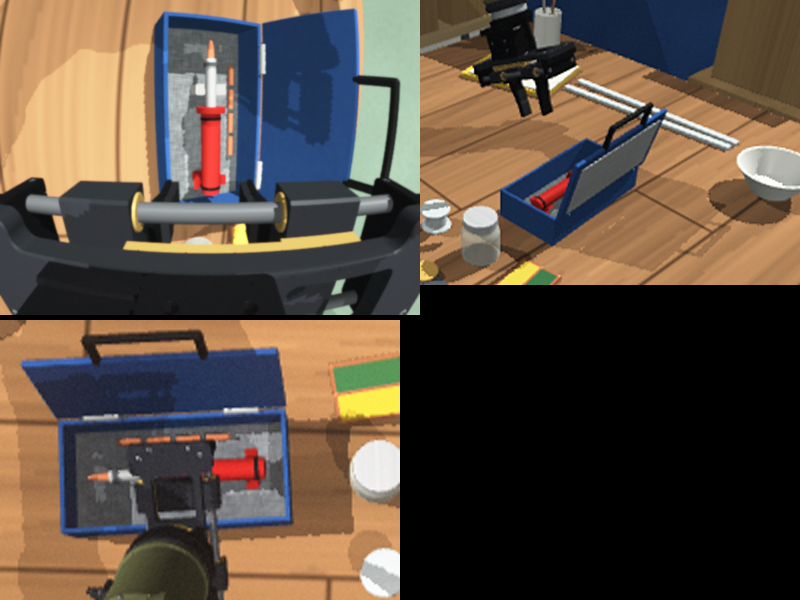

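The iron lies in both rests, parallel to the case with its tip at the white end. The lid is still on its stop, and the jar, spool and panel have not moved. One numeric check, then hand in.

Run:
```python
from h import *
d=dict(np.load('last_top.npz'));w=dict(np.load('last_wrist.npz'))
ey=np.array([-.0828,.9966]);ex=np.array([.9966,.0828]);H=np.array([.5475,.182])
for nm,p in(('tip',onz(d,134.5,198.5,.042)),('rear',onz(d,90+266/2,120+147/2,.042)),('tip w',onz(w,281,54,.042,True)),('rear w',onz(w,280,258,.042,True))):
    print(nm,p.round(4),'x,y in home',((p[:2]-H)@ex).round(4),((p[:2]-H)@ey).round(4))
print(env.sign_off())
```

```text
tip [0.5347 0.3186 0.042 ] x,y in home -0.0015 0.1372
rear [0.5523 0.1144 0.042 ] x,y in home -0.0008 -0.0677
tip w [0.5368 0.3227 0.042 ] x,y in home 0.001 0.1411
rear w [0.5533 0.1164 0.042 ] x,y in home 0.0004 -0.0659
the job is handed in; nothing more can be done
None
```

The job is handed in at about 14.6 s: the lid is open on its stop and the iron lies released in both rests, measured within about 3 mm of home, with the jar, spool and panel left where they were; no verdict was returned.

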